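# Hang a freshly glazed test tile to dry with an S-hook

## Robot

A 6-joint arm with a two-finger parallel gripper is mounted at the origin on the work surface. World frame = base frame: x ahead of the robot, y to its left, z up, the work surface at z = 0. Lengths are in m, angles in degrees, forces in N, time in s.
With the tool pointing down it reaches from about 0.375 to 0.9 m from the base axis. Payload 3.1 kg.
Tool frame: the origin (TCP) lies between the finger pads; the fingertips stand 22 mm ahead of it and the grasp point (between the pads) lies 3 mm ahead of it (bot.tip_extent is the distance from the TCP to the fingertips, in m); y points along the fingers, z is the direction in which the jaws open and shut, and the axes are right-handed (so a half turn about y gives the same grasp; the last joint's range is limited). The gripper opens to 87 mm and grips with 3 to 60 N. Pads are 19 mm wide; open, the fingers measure 117 mm over their backs; the gripper's body (75 mm by 190 mm) begins 51 mm behind the grasp point.
Start: joints at [65.403, 30.224, 82.088, -0, 67.689, -10.227], TCP at [0.155, 0.605, 0.245] pointing down, gripper open.
Joint ranges: [-176.69, 176.69], [-43.24, 126.21], [12.49, 139.97], [-82, 262], [0, 151.66], [-163.58, 163.58]. Speed limits (degrees/s): [159.86, 159.86, 180, 180, 180, 180].

## Interface

Orientations are given as a 3x3 rotation matrix whose columns are the frame's x, y, z axes.
In Python, from rig import bot, eyes, models gives the robot as it stands. The module is installed in compiled form; this text tells all that it offers.
- The arm moves only by the tool arm_command, never from a script. Its arguments are lists of equal length, an entry for each row: "translation": the shift along the tool's x, y, z each as a share of 0.08 m, from -1 to 1, a list of three; "rotation": the turn, a rotation vector about the tool's x, y, z each as a share of 60 degrees, from -1 to 1, a list of three; "grip": the closure, from -1 (fully open) to 1 (shut), so that 0 is half open. In form: {"translation": [[x, y, z], ...], "rotation": [[rx, ry, rz], ...], "grip": [grip, ...]}. A call has 1 to 5 rows; each row is the pose to reach, as a shift and turn from the pose commanded when the call began, along the tool's axes at that moment; what a row does not reach only later rows make up. A row lasts 1/10 s, in which the tool goes at most 50 mm and 8.59 degrees, less where a joint would pass 70% of its speed; a pose out of reach is approached as far as the arm can. A call with a number of a shift or a turn outside -1 to 1 is refused whole. A call with a gripper value outside its range is refused whole. The fingers move at their own pace and stop on an object; the grip force is fixed at half the most. Time passes only in rows, so rows that repeat a pose let the fingers close. It gives the time, the measured TCP pose, the force and the opening at its end, in the units of the state.
- bot.read_state(): the state, without advancing time (a new reading comes with each control period).
- eyes.capture(name): name is "scene" or "top"; returns a dict with "image" (420x560x3 uint8, blue, green, red), "mtx" (3x3 intrinsics, pixels), "rvec" (rotation vector, rad) and "tvec" (3), from world to camera coordinates, as OpenCV has them. Camera axes: x right, y down, z forward; pixel columns grow to the right and rows downward; lengths in m; the calibration is good to about 2 mm. A picture is of the moment at which its call begins. There is no depth.
- bot.hand_in(): hands the job in, once; it reports no verdict.
Trained networks look in the newest picture that a camera, given by its name, has taken for a name from the list of things; names that differ only in an ending like _2 or _b are one class to them, and where a whole thing is asked for, a point or a joint stands for the part that bears it (a point fixed in the world has none). Each returns a list of dicts, best first, with "conf" (0 to 1); they miss things now and then, are a little off and sometimes report something else, mostly with a low value. They report only what shows in the picture. A call takes as long as a camera call. They do not tell look-alikes from the thing itself.
- models.recognise(camera, thing): "extent" ([left, top, right, bottom] as shares, 0 to 1, of the picture: columns of its width, rows of its height, round what is visible of it).
- models.spot_point(camera, thing): "point" ([column, row] as shares, 0 to 1, of the picture: columns of its width, rows of its height: a listed point, or the origin of a listed thing).
The state is a dict: "time_s": time; "joint_positions": joint angles; "qvel": joint speeds; "tau": joint torques, N m; "position": TCP position; "tcp_rot": TCP orientation; "force": force on the tool from outside, world axes, zero at the start; "moment": the same for the moment, N m; "opening": opening from 0.0 (shut) to 1.0 (fully open).
Only numpy, scipy, OpenCV 4.12 (cv2) and the standard library are available. Lean on these libraries where they do the work, as an engineer would, in place of code of your own. Each camera call takes 0.05 s, during which the arm holds its last target. There are 200 camera calls.

## Task

Take the steel S-hook by its wooden grip out of its slotted block, pass its lower, pointed end through the small hole in the metal tag on top of the glazed tile that stands in a rack, draw the tile up out of the rack with it, and hang hook and tile on the drying rail, between its posts, hanging freely and still. The glaze is soft and the tag bends: touch tile and tag with nothing but the hook, and gently: feel for the hole with the lightest touch, no force. Leave the two small bowls and the jar where they are.

Things in the scene. Friction and masses are not known exactly. Their poses are not given: they have to be found in the camera images.
- hook_grip (a point): Centre of the S-hook's wooden grip, a block 20 (x) by 14 (y) by 34 mm (z); pinch it across y. Hook: 5 mm round steel wire in its own x-z plane, z up, 115 mm tall, 45 g, leaning up to 4 degrees sideways in the slot of a wooden block 52 by 30 mm, 36 mm high, the lowest 28 mm of the wire inside; a straight lift of 40 mm frees it. The wire passes vertically through the grip at x=+6 mm.
- hook_tip (a point): Centre of the 5 mm round point that ends the lower bend; axes as hook_grip. From the seat the wire curves up on a 12 mm centre-line radius towards -x through 35 degrees, then runs straight for 18 mm, rising at 35 degrees, to this point: 22 mm towards -x from the seat and 12 mm above it. The point looks to -x and up. Feel with it lightly: over 8 N bends the tag.
- hook_seat (a point): Lowest point of the wire's centre line in the lower bend, 28 mm along +x and 67 mm below hook_grip; a hanging item's hole rests here. Axes as hook_grip. On the +x side the bend turns up (12 mm radius), and from 40 mm +x, 50 mm below the grip the wire slants back to 6 mm +x, 26 mm below it.
- hook_crown (a point): Inside top of the upper bend, 28 mm along +x and 37.5 mm above hook_grip, where the bar bears when hung; axes as hook_grip. The upper bend is a half circle (22 mm centre-line radius), open downward; its free end is 50 mm +x of the grip and 12 mm above it. The gap within it is 39 mm wide.
- hook: The S-hook as a whole; axes as hook_grip, origin 28 mm along +x from it, at the same height.
- tile: The tile: 70 mm wide, 80 tall, 6 thick, 110 g with its tag; origin at the middle of its bottom edge, axes as tile_rivet, the rivet 72 mm above. It stands in the rack up to 6 mm off its middle along y, bottom 10 mm above the table, +x face away from the robot (yaw at most 0.35 rad). The hook goes in from the +x side, its point towards -x, the hook's x-z plane square to the tile.
- rack: Fixed wooden rack, 110 mm wide (y); origin on the table under the tile's middle plane, axes as the tile's. Back rest (-x side) 82 mm high, front wall (x=16 to 25 mm) 36 mm high, floor 10 mm. A sprung pad presses the tile on the back rest with about 3 N: drawing it up drags with 2 to 9 N for 25 mm; 75 mm clears the rack. A push of about 5 N at the hole starts to tip the tile.
- rail_mid (a point): Middle of the drying rail's bar, on its axis, 260 mm above the table: a fixed 12 mm round steel bar along y, 220 mm long between two 12 mm posts with feet 100 mm along x. x across, z up, yaw at most 0.3 rad. A hook hangs with its x-z plane across the bar; the bar enters the upper bend from the hook's +x side, under the bend's free end, then the hook goes down on it.
- rail: The drying rail as a whole, fixed; origin on the table under the bar's middle, axes as rail_mid.
- bowl_near: Small grey bowl, 90 mm across, 55 mm high, bystander; origin under its centre.
- bowl_far: Small terracotta-coloured bowl, 100 mm across, 55 mm high, bystander; origin under its centre.
- jar: Amber glass jar with a white cap, 60 mm across, 75 mm high, bystander; origin under its centre.
- plain_stand: Fixed wooden rack like the other, with a tile of the same size that has no tag: bystander; origin on the table.
- tile_rivet (a point): Rivet in the glazed white tile, on which its flat metal tag turns stiffly (6 N at the hole); x normal to tile and tag, y along the width, z up. The tag (54 mm wide, 5 thick) reaches 46 mm from the rivet; its through hole, 12 mm across, is 34 mm from the rivet, mid-thickness. The tag's turn is not measured: it leans up to 0.4 rad to either side of +z, so the hole is up to 13 mm aside, 3 mm lower.
There are look-alikes about, which are no part of the job. What is shaped like the rack but blue is not meant.

How it is judged (in metres and radians):
On the way, in this order (a step that is already met when the one before it is completed fails the run):
1. the hook's point is through the tag's hole, out on the back by 6 mm or more, with the tile still in the rack (x of hook_tip in the frame of tile_rivet below -0.006 m and x of hook_seat in the frame of tile_rivet between -0.006 and 0.018 m and y of hook_seat in the frame of tile_rivet between -0.02 and 0.02 m and z of hook_seat in the frame of tile_rivet between 0.02 and 0.043 m and height (world z) of tile below 0.025 m), for 0.1 s.
2. the tile hangs on the hook, lifted clear of the rack (its bottom edge 85 mm or more above the table) (height (world z) of tile above 0.085 m and distance between hook_seat and tile_rivet between 0.03 and 0.046 m and contact force between tile and rack below 0.05 N), for 0.2 s.
At the end, for the whole second after the job is handed in: The hook's upper bend lies over the rail (inside top within 12 mm of the bar's axis, 95 mm of its middle), the tile hangs by its tag's hole (bend's lowest point 30 to 46 mm from the rivet), upright within 0.3 rad, clear of the rail, slower than 0.05 m/s, and the robot has let go (distance between hook_seat and tile_rivet between 0.03 and 0.046 m and x of hook_crown in the frame of rail_mid above -0.012 m and y of hook_crown in the frame of rail_mid between -0.095 and 0.095 m and z of hook_crown in the frame of rail_mid between 0 and 0.012 m and contact force between hook and rail above 0.5 N and contact force between tile and rail below 0.05 N and angle between tile's own z axis and vertical below 0.3 rad and linear speed of each of tile, hook below 0.05 m/s); the robot touches nothing.
It fails at once if the robot's fingers or arm touch the glazed tile (contact force between any of the fingers, the arm and tile above 0.3 N).
It fails at once if the hook presses on the tile with more than 14 N (contact force between hook and tile above 14 N).
It fails at once if before its point is through the tag, the hook presses on tile or tag with more than 8 N (contact force between hook and tile above 8 N and x of hook_tip in the frame of tile_rivet above -0.006 m).
It fails at once if a bystander is moved by more than 20 mm (distance of any of bowl_near, bowl_far, jar from where it was at the start of the episode above 0.02 m).
It also fails if it takes over 72 s, if anything falls off the work surface, if the arm or the gripper's body presses on something with over 40 N, if the wrist force passes 120 N, or if a joint passes its speed limit or range.

## Working session

There is one attempt and no reset: what is moved stays moved. The work goes in short steps, Python scripts to look and compute and a tool call to move; the robot and the scene stay as the last step left them, time stands still between calls to the robot, and variables do not carry over. Pictures are saved under pics/ and viewed, about 8 in all and at most 12, crops included, and the job is handed in when it is done.

Besides the shell and the picture viewer there is one more tool, called after ">>>" as name(argument=value, ...) on one line, values as JSON. arm_command: Moves the arm, as the interface text tells. Shift numbers are shares of 0.08 m and turn numbers shares of 60 degrees, none past 1 either way. Its arguments: {"type":"object","properties":{"translation":{"type":"array"},"rotation":{"type":"array"},"grip":{"type":"array"}},"required":["translation","rotation","grip"]}

```bash
mkdir -p pics; ls; cat > h.py <<'E'
import numpy as np, cv2
from rig import bot, eyes, models
def cam(c):
    im=eyes.capture(c); R=cv2.Rodrigues(np.array(im['rvec'],float))[0]; return im,R,np.array(im['tvec'],float).ravel(),np.array(im['mtx'],float)
def proj(C,p):
    im,R,t,K=C; q=K@(R@np.array(p,float)+t); return q[:2]/q[2]
def ray(C,uv):
    im,R,t,K=C; d=R.T@np.linalg.solve(K,[uv[0],uv[1],1]); return -R.T@t, d/np.linalg.norm(d)
def atz(C,uv,z):
    o,d=ray(C,uv); return o+d*(z-o[2])/d[2]
def tri(C1,a,C2,b):
    o1,d1=ray(C1,a);o2,d2=ray(C2,b)
    s=np.linalg.lstsq(np.c_[d1,-d2],o2-o1,rcond=None)[0]
    p,q=o1+s[0]*d1,o2+s[1]*d2; return (p+q)/2,np.linalg.norm(p-q)
E
python3 - <<'E'
from h import *
s=bot.read_state(); print({k:np.round(v,3).tolist() for k,v in s.items()}, bot.tip_extent)
for c in ('scene','top'):
    C=cam(c); cv2.imwrite(f'pics/{c}0.png',C[0]['image']); print(c,(-C[1].T@C[2]).round(3),C[1][2].round(2),C[3][0,0])
    for n in ['hook_grip','hook_tip','hook_seat','hook_crown','tile_rivet','rail_mid','tile','rack','rail','bowl_near','bowl_far','jar','plain_stand']:
        print(n,[(np.round(np.array(d['point'])*[560,420],1).tolist(),round(d['conf'],2)) for d in models.spot_point(c,n)[:3]])
E
```

```text
pics
{'time_s': 0.0, 'joint_positions': [65.403, 30.28, 82.156, 0.001, 67.688, -10.229], 'qvel': [0.039, -0.087, 0.054, 0.09, 0.058, 0.017], 'tau': [-0.002, -44.004, -17.659, 0.063, 0.058, -0.0], 'position': [0.155, 0.605, 0.244], 'tcp_rot': [[0.969, -0.001, 0.248], [-0.248, -0.002, 0.969], [-0.0, -1.0, -0.002]], 'force': [0.299, 0.571, -0.558], 'moment': [0.02, -0.006, 0.018], 'opening': 1.003} 0.022
scene [ 0.882 -0.492  1.059] [-0.29  0.46 -0.84] 454.3413551727115
hook_grip [([238.1, 220.7], 0.62)]
hook_tip [([240.4, 229.7], 0.62), ([292.1, 153.6], 0.47)]
hook_seat [([252.5, 236.7], 0.75)]
hook_crown [([243.4, 213.3], 0.55)]
tile_rivet [([228.1, 308.0], 0.83)]
rail_mid [([236.8, 232.0], 0.67), ([340.3, 122.2], 0.6)]
tile [([231.4, 320.0], 0.7)]
rack [([229.7, 319.2], 0.88), ([193.8, 246.9], 0.73)]
rail []
bowl_near [([294.6, 153.9], 0.81), ([156.3, 309.5], 0.58), ([227.9, 318.4], 0.49)]
bowl_far [([334.6, 292.7], 0.66), ([155.2, 312.0], 0.61)]
jar [([156.4, 309.6], 0.7)]
plain_stand [([303.2, 356.5], 0.96)]
top [ 0.515 -0.015  0.933] [ 0.09  0.02 -1.  ] 382.7331548789882
hook_grip []
hook_tip [([299.4, 264.5], 0.65)]
hook_seat [([293.1, 255.3], 0.7)]
hook_crown [([296.3, 258.1], 0.51)]
tile_rivet [([389.2, 207.6], 0.52)]
rail_mid [([149.7, 207.3], 0.65), ([381.2, 211.6], 0.4)]
tile [([379.3, 215.9], 0.69)]
rack [([379.2, 213.4], 0.79), ([333.8, 295.6], 0.78)]
rail []
bowl_near [([166.8, 279.5], 0.72)]
bowl_far [([295.0, 145.5], 0.97)]
jar [([418.0, 278.3], 0.7)]
plain_stand [([368.8, 135.2], 0.76)]
```

View pics/scene0.png

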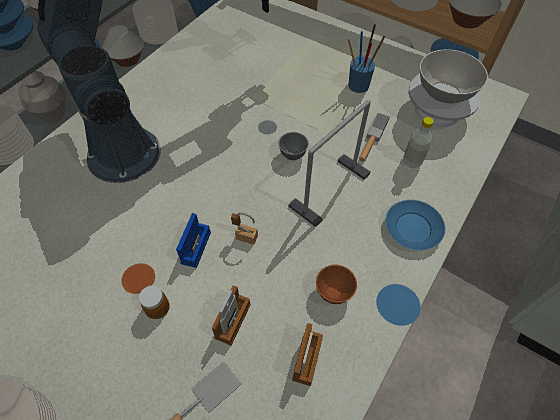

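View pics/top0.png

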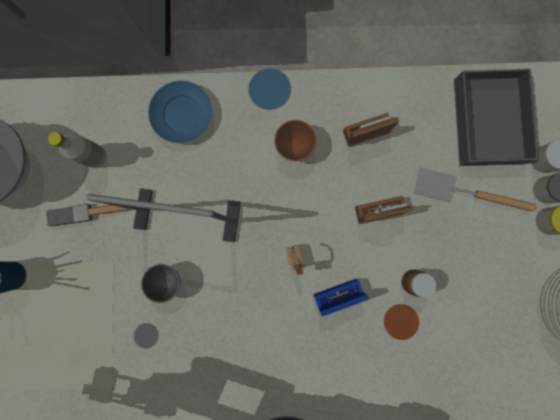

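The scene picture shows the hook block near (245,230), the wanted wooden rack and tile near (230,318), and the rail bar from (310,155) to (368,103). In the top picture they are at (296,258), (384,209), and (90,198) to (235,217). Next I'll zoom in on the hook and tile.

```bash
python3 - <<'E'
from h import *
S=cv2.imread('pics/scene0.png');T=cv2.imread('pics/top0.png')
def cr(I,x,y,w=66,h=50):
    c=I[y:y+h,x:x+w]; o=cv2.resize(c,(396,300),interpolation=cv2.INTER_CUBIC)
    o=cv2.convertScaleAbs(o,alpha=1.4)
    for i in range(0,w,10): cv2.putText(o,str(x+i),(i*6,8),0,.3,(0,0,255)); cv2.line(o,(i*6,10),(i*6,14),(0,0,255))
    for i in range(0,h,10): cv2.putText(o,str(y+i),(0,i*6+4),0,.3,(0,0,255))
    return o
o=np.vstack([np.hstack([cr(S,215,205),cr(T,270,235)]),np.hstack([cr(S,200,280,80,61),cr(T,350,185)])])
cv2.imwrite('pics/z1.png',o)
E
```

```text
(no output)
```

View pics/z1.png

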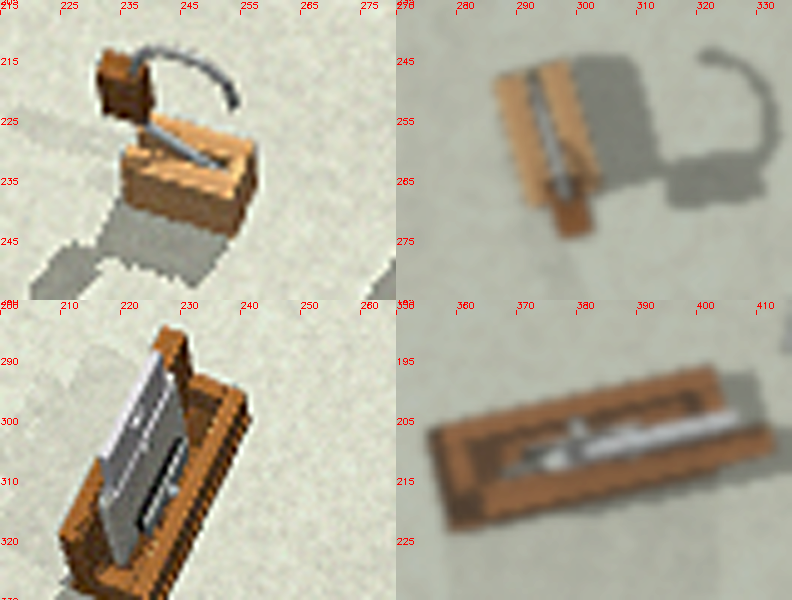

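```bash
cat > geo.py <<'E'
from h import *
class F: pass
def load(c):
    im=eyes.capture(c); return im,cv2.Rodrigues(np.array(im['rvec'],float))[0],np.array(im['tvec'],float).ravel(),np.array(im['mtx'],float)
def rz(a): return np.array([[np.cos(a),-np.sin(a),0],[np.sin(a),np.cos(a),0],[0,0,1]])
def hookwire(): # in grip frame, mm
    P=[]
    a=np.radians(np.arange(0,181,15)); # upper bend centre (28,?,) radius 22, crown centreline top z=40
    P+= [(50,12)]+[(28+22*np.cos(t),18+22*np.sin(t)) for t in a]+[(6,-26),(40,-50)]
    P+=[(28+12*np.cos(t),-55+12*np.sin(t)) for t in np.radians(np.arange(0,-126,-15))]
    P+=[(6,-55)]
    return np.array([(x,0,z) for x,z in P])/1e3
def box(x0,x1,y0,y1,z0,z1):
    c=[(x,y,z) for x in(x0,x1) for y in(y0,y1) for z in(z0,z1)]
    return [np.array([c[i],c[j]])/1e3 for i in range(8) for j in range(i) if sum(a!=b for a,b in zip(c[i],c[j]))==1]
E
python3 - <<'E'
from geo import *
S=cam('scene');T=cam('top')
print('grip',atz(S,(235.8,219.5),.0775),atz(T,(299.2,269),.0775), tri(S,(235.8,219.5),T,(299.2,269)))
print('block scene near-top corners', [atz(T,u,.036).round(4) for u in ((286.5,248),(299,244.5),(303.5,265.5),(293,269.5))])
print('front', atz(T,(355.7,206.3),.036),atz(T,(403.2,196.3),.036))
print('rivet',tri(S,(228.1,308.0),T,(389.2,207.6)))
# rail
a,b=(310,155),(368,103)
print('rail',[atz(S,u,.26) for u in (a,b)],[atz(T,u,.26) for u in ((90,198),(233,217))], [atz(T,u,0.01) for u in ((143,205),(232,218))])
for n,z in (('bowl_near',0),('bowl_far',0),('jar',0)): print(n,[atz(T,np.array(d['point'])*[560,420],z).round(3) for d in models.spot_point('top',n)[:1]])
E
```

```text
grip [ 0.45452998 -0.03830648  0.0775    ] [ 0.45320279 -0.04092853  0.0775    ] (array([ 0.45442474, -0.04008368,  0.07977189]), np.float64(0.002616075761827761))
block scene near-top corners [array([ 0.4993, -0.014 ,  0.036 ]), array([ 0.5067, -0.0433,  0.036 ]), array([ 0.458 , -0.0524,  0.036 ]), array([ 0.4494, -0.0278,  0.036 ])]
front [ 0.592743   -0.17847323  0.036     ] [ 0.61346309 -0.29025048  0.036     ]
rivet (array([ 0.58381058, -0.24155953,  0.08982424]), np.float64(0.0011015166292967049))
rail [array([0.57156327, 0.11123457, 0.26      ]), array([0.60428864, 0.33536494, 0.26      ])] [array([0.60011549, 0.33421664, 0.26      ]), array([0.55983597, 0.07874521, 0.26      ])] [array([0.61116942, 0.33326929, 0.01      ]), array([0.57407818, 0.11612781, 0.01      ])]
bowl_near [array([0.428, 0.285, 0.   ])]
bowl_far [array([ 0.749, -0.039,  0.   ])]
jar [array([ 0.569, -0.244,  0.   ])]
```

```bash
cat >> geo.py <<'E'
def hookmodel(p,yaw,lean):
    R=rz(yaw)@cv2.Rodrigues(np.array([lean,0,0.]))[0]
    return [(hookwire()@R.T+p)]+[b@R.T+p for b in box(-10,10,-7,7,-17,17)]
def tilemodel(o,yaw,dy,turn):
    R=rz(yaw); o=np.array([o[0],o[1],0.])
    L=[b@R.T+o for b in box(16,25,-55,55,10,36)]
    L2=[b@R.T+o+R@[0,dy,0] for b in box(-3,3,-35,35,10,90)]
    Rt=cv2.Rodrigues(np.array([turn,0,0.]))[0]
    c=np.radians(np.arange(0,361,30))
    tag=[np.array([(0,-.027,0),(0,-.027,.046),(0,.027,.046),(0,.027,0)]),np.array([(0,.006*np.cos(t),.034+.006*np.sin(t)) for t in c])]
    L3=[(t@Rt.T+[0,0,.082])@R.T+o+R@[0,dy,0] for t in tag]
    return L,L2,L3
def draw(C,groups,x,y,w,h,s):
    c=C[0]['image'][y:y+h,x:x+w]; o=cv2.convertScaleAbs(cv2.resize(c,(w*s,h*s),interpolation=cv2.INTER_CUBIC),alpha=1.4)
    for L,col in groups:
        for l in L:
            q=[(proj(C,p)+.5-[x,y])*s for p in l]
            cv2.polylines(o,[np.round(q).astype(np.int32)],False,col,1,cv2.LINE_AA)
    return o
E
python3 - <<'E'
from geo import *
S=cam('scene');T=cam('top')
H=hookmodel(np.array([.4538,-.0395,.0775]),.23,0)
a,b,c=tilemodel((.5785,-.239),.183,0,0)
G=[(H,(0,255,0)),(a,(255,255,0)),(b,(255,0,255)),(c,(0,0,255))]
o=np.vstack([np.hstack([draw(S,G,220,205,57,43,7),draw(T,G,275,235,57,43,7)]),np.hstack([draw(S,G,205,285,57,43,7),draw(T,G,354,185,57,43,7)])])
cv2.imwrite('pics/z2.png',o)
E
```

```text
(no output)
```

View pics/z2.png

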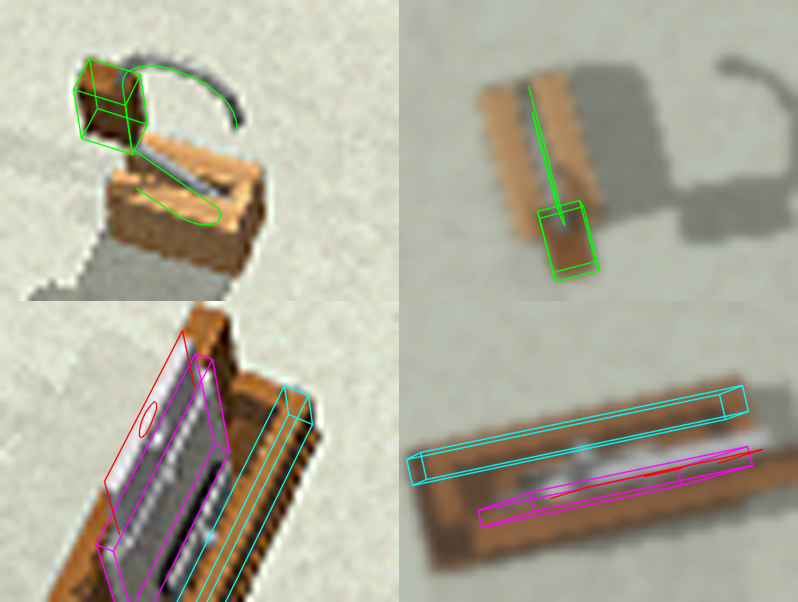

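The overlay fits: hook grip at about (0.454, −0.040, 0.078) with yaw 0.23. I'll write a move helper and go there.

```bash
cat > mv.py <<'E'
from geo import *
def plan(p0,yaw0,p1,yaw1):
    "prints shares: first call holds the turn, all in the tool axes"
    p0,p1=np.array(p0,float),np.array(p1,float); d=p1-p0
    for first in (1,0):
        if first:
            A=np.c_[[np.cos(yaw0),np.sin(yaw0),0],[0,0,-1],[-np.sin(yaw0),np.cos(yaw0),0]]
            print('turn share ry',round(-np.degrees(yaw1-yaw0)/60,3),'full shift in start axes',np.round(A.T@d/.08,3))
        else:
            A=np.c_[[np.cos(yaw1),np.sin(yaw1),0],[0,0,-1],[-np.sin(yaw1),np.cos(yaw1),0]]
            print('full shift in end axes',np.round(A.T@d/.08,3))
E
python3 -c "
from mv import *
plan((.155,.605,.245),np.radians(-14.36),(.4538,-.0395,.165),.23)"
```

```text
turn share ry -0.459 full shift in start axes [ 5.616  1.    -6.878]
full shift in end axes [ 1.8    1.    -8.696]
```

>>> arm_command(translation=[[0,0,0],[0,0,0],[0,0,0],[0,0,0]], rotation=[[0,-0.46,0],[0,-0.46,0],[0,-0.46,0],[0,-0.46,0]], grip=[-1,-1,-1,-1])

```text
time_s: 2.15
position: [0.1551, 0.6054, 0.2445]
tcp_rot: [[0.973, -0.0, -0.232], [0.232, -0.0, 0.973], [-0.0, -1.0, -0.0]]
force: [0.2, 0.7, -0.1]
opening: 1.003
```

>>> arm_command(translation=[[0.2,0,-0.97],[0.2,0,-0.97],[0.2,0,-0.97]], rotation=[[0,0,0],[0,0,0],[0,0,0]], grip=[-1,-1,-1])

```text
time_s: 2.45
position: [0.1891, 0.5303, 0.2444]
tcp_rot: [[0.974, -0.001, -0.226], [0.226, -0.003, 0.974], [-0.002, -1.0, -0.003]]
force: [-1.1, 0.5, 0.5]
opening: 1.003
```

>>> arm_command(translation=[[0.2,0,-0.97],[0.2,0,-0.97],[0.2,0,-0.97]], rotation=[[0,0,0],[0,0,0],[0,0,0]], grip=[-1,-1,-1])

```text
time_s: 2.75
position: [0.2223, 0.4595, 0.2446]
tcp_rot: [[0.974, -0.001, -0.226], [0.226, -0.002, 0.974], [-0.001, -1.0, -0.001]]
force: [-0.1, -0.2, -0.4]
opening: 1.0
```

>>> arm_command(translation=[[0.2,0,-0.97],[0.2,0,-0.97],[0.2,0,-0.97]], rotation=[[0,0,0],[0,0,0],[0,0,0]], grip=[-1,-1,-1])

```text
time_s: 3.05
position: [0.2558, 0.3887, 0.2447]
tcp_rot: [[0.974, 0.0, -0.226], [0.226, -0.0, 0.974], [-0.0, -1.0, -0.0]]
force: [-0.2, 0.9, -0.1]
opening: 0.998
```

>>> arm_command(translation=[[0.2,0,-0.97],[0.2,0,-0.97],[0.2,0,-0.97]], rotation=[[0,0,0],[0,0,0],[0,0,0]], grip=[-1,-1,-1])

```text
time_s: 3.35
position: [0.2896, 0.3176, 0.2448]
tcp_rot: [[0.974, 0.001, -0.226], [0.226, 0.001, 0.974], [0.001, -1.0, 0.0]]
force: [0.6, 0.5, 1.0]
opening: 0.999
```

>>> arm_command(translation=[[0.2,0,-0.97],[0.2,0,-0.97],[0.2,0,-0.97]], rotation=[[0,0,0],[0,0,0],[0,0,0]], grip=[-1,-1,-1])

```text
time_s: 3.65
position: [0.3236, 0.2462, 0.2449]
tcp_rot: [[0.974, 0.002, -0.226], [0.226, 0.001, 0.974], [0.002, -1.0, 0.001]]
force: [0.3, 0.7, 0.4]
opening: 1.002
```

>>> arm_command(translation=[[0.2,0,-0.97],[0.2,0,-0.97],[0.2,0,-0.97]], rotation=[[0,0,0],[0,0,0],[0,0,0]], grip=[-1,-1,-1])

```text
time_s: 3.95
position: [0.3575, 0.1743, 0.245]
tcp_rot: [[0.974, 0.003, -0.226], [0.226, 0.001, 0.974], [0.003, -1.0, 0.0]]
force: [-0.7, 0.2, -0.4]
opening: 1.004
```

>>> arm_command(translation=[[0.2,0,-0.97],[0.2,0,-0.97],[0.2,0,-0.97]], rotation=[[0,0,0],[0,0,0],[0,0,0]], grip=[-1,-1,-1])

```text
time_s: 4.25
position: [0.3912, 0.1023, 0.2449]
tcp_rot: [[0.974, 0.003, -0.226], [0.226, 0.001, 0.974], [0.003, -1.0, -0.0]]
force: [0.2, 0.6, 0.5]
opening: 1.001
```

>>> arm_command(translation=[[0.2,0.5,-0.97],[0.2,0.5,-0.97],[0.2,0.5,-0.97]], rotation=[[0,0,0],[0,0,0],[0,0,0]], grip=[-1,-1,-1])

```text
time_s: 4.55
position: [0.4237, 0.0299, 0.2032]
tcp_rot: [[0.974, -0.0, -0.226], [0.226, 0.001, 0.974], [-0.0, -1.0, 0.001]]
force: [0.1, 0.7, -0.1]
opening: 0.997
```

>>> arm_command(translation=[[0.17,0.4,-0.93],[0.17,0.4,-0.93],[0.17,0.4,-0.93],[0.17,0.4,-0.93]], rotation=[[0,0,0],[0,0,0],[0,0,0],[0,0,0]], grip=[-1,-1,-1,-1])

```text
time_s: 4.95
position: [0.4517, -0.037, 0.1724]
tcp_rot: [[0.974, -0.002, -0.229], [0.229, 0.002, 0.974], [-0.001, -1.0, 0.002]]
force: [-0.9, 0.4, 0.5]
opening: 0.999
```

>>> arm_command(translation=[[0,0.5,0],[0,1,0],[0,1,0],[0,1,0]], rotation=[[0,0,0],[0,0,0],[0,0,0],[0,0,0]], grip=[-1,-1,-1,-1])

```text
time_s: 5.35
position: [0.4512, -0.0371, 0.0929]
tcp_rot: [[0.973, -0.002, -0.23], [0.23, 0.001, 0.973], [-0.002, -1.0, 0.002]]
force: [-0.5, 0.4, 0.4]
opening: 1.001
```

```bash
python3 - <<'E'
from geo import *
s=bot.read_state();print(s['position'],s['force'])
S=cam('scene');T=cam('top')
H=hookmodel(np.array([.4538,-.0395,.0775]),.23,0)
p=np.array(s['position']);G=[(H,(0,255,0)),([np.array([p,p+[0,0,-.022]])],(0,0,255))]
o=np.hstack([draw(S,G,205,185,64,80,6),draw(T,G,265,220,64,80,6)])
cv2.imwrite('pics/z3.png',o)
E
```

```text
[ 0.45124073 -0.03710433  0.0928986 ] [-0.46240422  0.39703175  0.42847623]
```

View pics/z3.png

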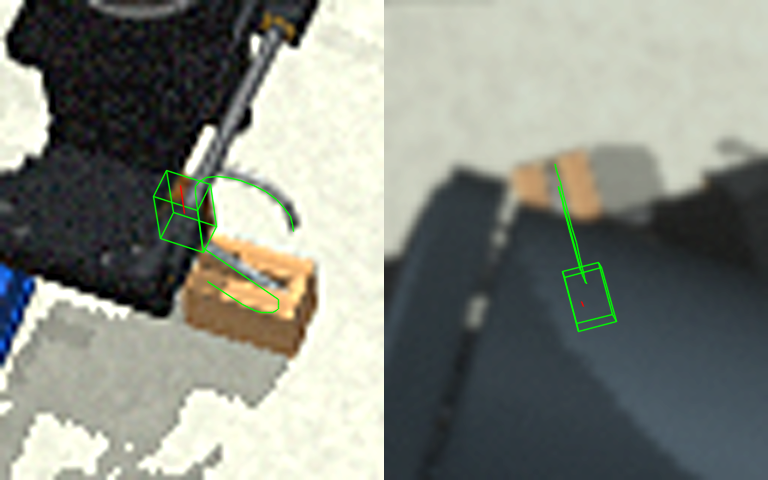

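The left half shows the near finger beside the grip at crop (190,195), straddling it as planned. Next I'll correct by about 3 mm, descend and close.

>>> arm_command(translation=[[0.025,0.155,-0.04],[0.025,0.155,-0.04],[0.025,0.155,-0.04],[0.025,0.155,-0.04]], rotation=[[0,0,0],[0,0,0],[0,0,0],[0,0,0]], grip=[-1,1,1,1])

```text
time_s: 5.85
position: [0.4548, -0.0417, 0.0806]
tcp_rot: [[0.974, 0.001, -0.229], [0.229, -0.0, 0.974], [0.001, -1.0, -0.0]]
force: [-0.0, 0.1, 0.1]
opening: 0.809
```

>>> arm_command(translation=[[0,0,0],[0,0,0],[0,0,0],[0,0,0],[0,0,0]], rotation=[[0,0,0],[0,0,0],[0,0,0],[0,0,0],[0,0,0]], grip=[1,1,1,1,1])

```text
time_s: 6.35
position: [0.4547, -0.0416, 0.0801]
tcp_rot: [[0.973, -0.0, -0.229], [0.229, 0.0, 0.973], [-0.0, -1.0, 0.0]]
force: [0.7, 0.4, -0.4]
opening: 0.355
```

>>> arm_command(translation=[[0,0,0],[0,0,0],[0,0,0],[0,0,0]], rotation=[[0,0,0],[0,0,0],[0,0,0],[0,0,0]], grip=[1,1,1,1])

```text
time_s: 6.75
position: [0.4541, -0.0406, 0.0801]
tcp_rot: [[0.974, -0.001, -0.229], [0.229, 0.002, 0.974], [-0.001, -1.0, 0.002]]
force: [1.0, 4.5, 0.7]
opening: 0.162
```

>>> arm_command(translation=[[0,0,0],[0,-0.25,0],[0,-0.5,0],[0,-0.75,0],[0,-1,0]], rotation=[[0,0,0],[0,0,0],[0,0,0],[0,0,0],[0,0,0]], grip=[1,1,1,1,1])

```text
time_s: 7.25
position: [0.4546, -0.0418, 0.1608]
tcp_rot: [[0.973, -0.0, -0.229], [0.229, -0.001, 0.973], [-0.0, -1.0, -0.0]]
force: [0.2, -0.5, -1.3]
opening: 0.156
```

>>> arm_command(translation=[[0,-0.5,0],[0,-1,0],[0,-1,0],[0,-1,0]], rotation=[[0,0,0],[0,0.045,0],[0,0.045,0],[0,0.045,0]], grip=[1,1,1,1])

```text
time_s: 7.65
position: [0.4549, -0.0419, 0.2408]
tcp_rot: [[0.983, 0.002, -0.183], [0.183, -0.001, 0.983], [0.002, -1.0, -0.002]]
force: [-1.4, -0.3, -0.8]
opening: 0.16
```

```bash
python3 - <<'E'
from geo import *
s=bot.read_state();print(s['position'],s['force'])
import itertools
S=cam('scene');T=cam('top')
cv2.imwrite('pics/scene1.png',S[0]['image']);cv2.imwrite('pics/top1.png',T[0]['image'])
a,b,c=tilemodel((.581,-.239),.183,0,0)
G=[(a,(255,255,0)),(b,(255,0,255)),(c,(0,0,255))]
o=np.vstack([np.hstack([draw(S,[],208,284,36,46,11),draw(T,[],354,190,60,46,6)[:, :]]) if 0 else np.hstack([draw(S,[],208,284,40,37,10),draw(S,G,208,284,40,37,10)]),np.hstack([draw(T,[],354,192,57,28,7),draw(T,G,354,192,57,28,7)])[:, :800] if 0 else np.hstack([draw(T,[],355,194,50,28,8),draw(T,G,355,194,50,28,8)])])
cv2.imwrite('pics/z4.png',o); print(o.shape)
E
```

```text
[ 0.45489941 -0.0418608   0.24081041] [-1.36827067 -0.30709397 -0.77460528]
(594, 800, 3)
```

View pics/z4.png

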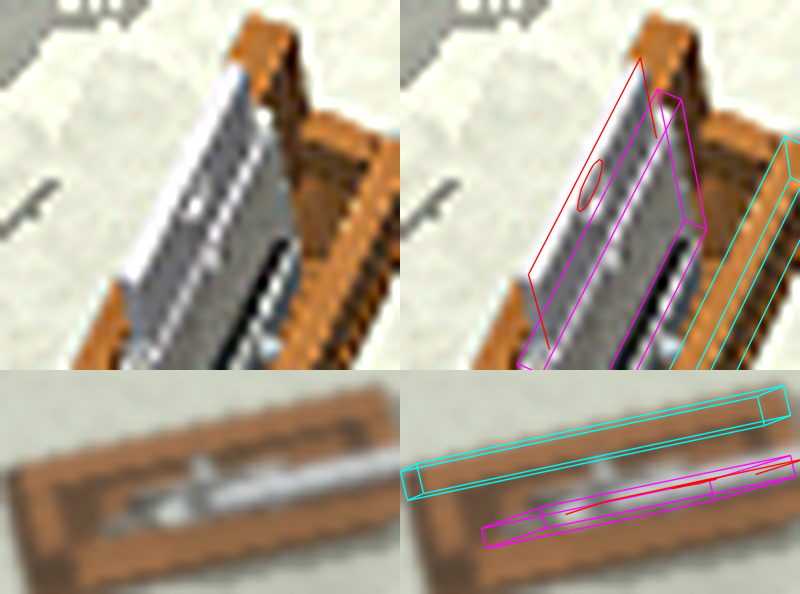

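```bash
python3 - <<'E'
from geo import *
S=cam('scene');T=cam('top')
print('hole scene @.116,.113',atz(S,(227.0,303.8),.116),atz(S,(227.0,303.8),.113))
for r in (207.0,207.9):
    q=atz(T,(389.5,r),.128);print('tagtop',q)
# scene tag top-edge ends, mid line (z=.128)
A=atz(S,(208+24.5-.5,284+8-.5),.128);B=atz(S,(208+13.3-.5,284+28.7-.5),.128)
d=B-A;print('tag ends',A,B,np.linalg.norm(d),'yaw',np.arctan2(-d[0],d[1]),(A+B)/2)
# top band slope
a,b=atz(T,(355+16/.8-.5,194+(520-370)/8-.5),.128),atz(T,(355+49.5,194+(455-370)/8-.5),.128)
d=a-b;print(a,b,'yaw top',np.arctan2(-d[0],d[1]),np.linalg.norm(d))
p=np.array(bot.read_state()['position']);R=np.array(bot.read_state()['tcp_rot'])
print(p,R[:,0])
for c,C in (('scene',S),('top',T)):
  for n in ('hook_grip','hook_tip','hook_seat'):
    print(c,n,[(np.round(np.array(d['point'])*[560,420],1).tolist(),round(d['conf'],2)) for d in models.spot_point(c,n)[:2]])
  g=p-[0,0,.003];X=R[:,0]
  print('expected',[proj(C,g+X*x+np.array([0,0,z])).round(1) for x,z in ((0,0),(.006,-.055),(.028,-.067))])
E
```

```text
hole scene @.116,.113 [ 0.58449862 -0.24164715  0.116     ] [ 0.5835539  -0.24085123  0.113     ]
tagtop [ 0.5815301  -0.23231492  0.128     ]
tagtop [ 0.57963566 -0.23222463  0.128     ]
tag ends [ 0.58026233 -0.21608874  0.128     ] [ 0.58865692 -0.26722402  0.128     ] 0.05181975213253603 yaw -2.978879685774001 [ 0.58445963 -0.24165638  0.128     ]
[ 0.57126727 -0.20049926  0.128     ] [ 0.58679602 -0.26390042  0.128     ] yaw top 0.24019987408127189 0.065275178498404
[ 0.45361442 -0.0413225   0.23865657] [ 0.98314515  0.1827973  -0.00327977]
scene hook_grip [([228.2, 182.0], 0.69)]
scene hook_tip [([233.9, 199.7], 0.61), ([294.8, 152.4], 0.28)]
scene hook_seat [([243.9, 201.7], 0.68)]
expected [array([229.4, 183. ]), array([233.7, 197.8]), array([242.5, 203.7])]
top hook_grip []
top hook_tip []
top hook_seat [([297.8, 257.2], 0.47)]
expected [array([302.2, 275.1]), array([300.5, 269.6]), array([297.9, 258.1])]
```

>>> arm_command(translation=[[0.48,0,-0.92],[0.48,0,-0.92],[0.48,0,-0.92]], rotation=[[0,0,0],[0,0,0],[0,0,0]], grip=[1,1,1])

```text
time_s: 8.45
position: [0.5097, -0.1108, 0.2404]
tcp_rot: [[0.984, 0.005, -0.18], [0.18, -0.003, 0.984], [0.004, -1.0, -0.004]]
force: [-0.2, 0.4, -0.6]
opening: 0.162
```

>>> arm_command(translation=[[0.48,0,-0.92],[0.48,0,-0.92],[0.48,0,-0.92]], rotation=[[0,0,0],[0,0,0],[0,0,0]], grip=[1,1,1])

```text
time_s: 8.75
position: [0.5598, -0.1757, 0.24]
tcp_rot: [[0.984, 0.003, -0.18], [0.18, -0.003, 0.984], [0.003, -1.0, -0.003]]
force: [0.2, 0.9, -0.3]
opening: 0.158
```

>>> arm_command(translation=[[0.48,0,-0.92],[0.48,0,-0.92],[0.48,0,-0.92],[0.48,0,-0.92]], rotation=[[0,0,0],[0,0,0],[0,0,0],[0,0,0]], grip=[1,1,1,1])

```text
time_s: 9.15
position: [0.6073, -0.2366, 0.2393]
tcp_rot: [[0.983, -0.003, -0.182], [0.182, 0.002, 0.983], [-0.002, -1.0, 0.003]]
force: [-1.1, 0.7, -0.3]
opening: 0.155
```

>>> arm_command(translation=[[0,0.4,0],[0,0.83,0],[0,0.83,0],[0,0.83,0],[0,0.83,0]], rotation=[[0,0,0],[0,0,0],[0,0,0],[0,0,0],[0,0,0]], grip=[1,1,1,1,1])

```text
time_s: 9.65
position: [0.6091, -0.2374, 0.1758]
tcp_rot: [[0.983, 0.003, -0.183], [0.183, -0.001, 0.983], [0.002, -1.0, -0.002]]
force: [1.5, 0.5, 0.0]
opening: 0.159
```

```bash
cat > look.py <<'E'
from geo import *
import sys
s=bot.read_state();p=np.array(s['position']);R=np.array(s['tcp_rot']);print(p,s['force'],R[:,0])
S=cam('scene');T=cam('top')
g=p+R@[0,.003,0]
H=[l@np.c_[R[:,0],R[:,2],-R[:,1]].T+g for l in [hookwire()]+box(-10,10,-7,7,-17,17)]
a,b,c=tilemodel((.584,-.2416),.18,0,0)
G=[(H,(0,255,0)),(c,(0,0,255))]
q=proj(S,[.6,-.24,.14]).astype(int)-[25,30]
o=np.hstack([draw(S,[],q[0],q[1],50,60,8),draw(S,G,q[0],q[1],50,60,8)])
cv2.imwrite(sys.argv[1],o); print(q)
for n in ('hook_grip','hook_tip','hook_seat','hook_crown'):
    print(n,[(np.round(np.array(d['point'])*[560,420],1).tolist(),round(d['conf'],2)) for d in models.spot_point('scene',n)[:2]])
E
python3 look.py pics/z5.png
```

```text
[ 0.60909048 -0.23740731  0.17579768] [1.50752424 0.49996718 0.02486695] [0.98302267 0.18347078 0.00221521]
[207 272]
hook_grip [([233.5, 297.6], 0.61)]
hook_tip [([239.4, 309.4], 0.44)]
hook_seat [([251.3, 311.2], 0.6)]
hook_crown [([248.7, 293.9], 0.56)]
```

View pics/z5.png

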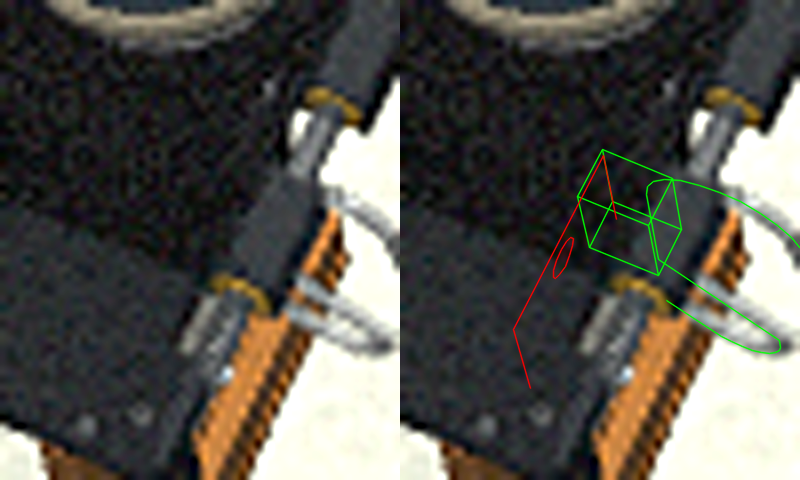

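The overlay agrees with the held hook to about 1 mm: the seat is at crop (388,348) and the tip is hidden at about (265,300). The hole was measured at scene pixel (227.0, 303.8). Next I'll move the tip to 8 mm in front of the tag, on the 35° entry line.

>>> arm_command(translation=[[-0.1,0.05,0],[-0.2,0.09,0],[-0.29,0.09,0],[-0.29,0.09,0],[-0.29,0.09,0]], rotation=[[0,0,0],[0,0,0],[0,0,0],[0,0,0],[0,0,0]], grip=[1,1,1,1,1])

```text
time_s: 10.45
position: [0.5853, -0.2421, 0.1666]
tcp_rot: [[0.983, 0.0, -0.182], [0.182, 0.0, 0.983], [0.0, -1.0, 0.0]]
force: [0.6, 0.0, -0.5]
opening: 0.16
```

```bash
cat > rel.py <<'E'
from geo import *
import sys
def rel(n=4,hole=(.584,-.2416,.116),yaw=.18):
    ps=[];fs=[]
    for i in range(n):
        s=bot.read_state();ps.append(s['position']);fs.append(s['force']);T=s['tcp_rot']
        if i<n-1: eyes.capture('top')
    R=np.array(T);p=np.mean(ps,0);A=rz(yaw)
    H=np.c_[R[:,0],R[:,2],-R[:,1]]
    tip=p+R@[0,.003,0]+H@[.006,0,-.055];seat=p+R@[0,.003,0]+H@[.028,0,-.067]
    print('tcp',p.round(4),'tip rel mm',(A.T@(tip-hole)*1e3).round(1),'seat rel mm',(A.T@(seat-hole)*1e3).round(1),'F tile',(A.T@np.mean(fs,0)).round(2),'yaw',np.arctan2(R[1,0],R[0,0]).round(3),'t',s['time_s'])
rel(int(sys.argv[1]) if len(sys.argv)>1 else 4)
E
python3 rel.py 5; python3 look.py pics/z6.png
```

```text
tcp [ 0.5857 -0.242   0.1667] tip rel mm [ 7.6 -0.7 -7.3] seat rel mm [ 29.6  -0.6 -19.3] F tile [ 0.46 -0.08 -0.1 ] yaw 0.184 t 10.65
[ 0.58588042 -0.24190129  0.1667088 ] [ 0.36722281 -0.40954176 -0.67710311] [9.83121023e-01 1.82955671e-01 5.26967415e-04]
[207 272]
hook_grip [([222.7, 296.5], 0.44), ([229.9, 319.2], 0.29)]
hook_tip []
hook_seat []
hook_crown [([237.7, 289.7], 0.69), ([303.0, 357.2], 0.53)]
```

View pics/z6.png

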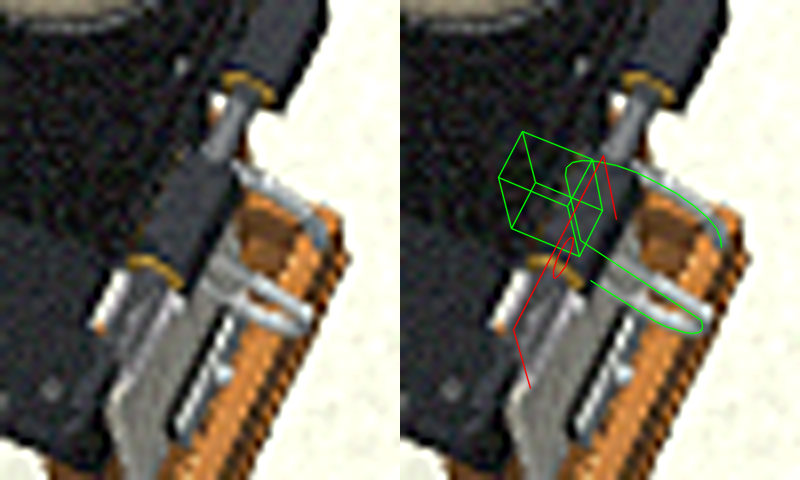

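```bash
python3 - <<'E'
from geo import *
s=bot.read_state();p=np.array(s['position']);R=np.array(s['tcp_rot'])
S=cam('scene');g=p+R@[0,.003,0];Hf=np.c_[R[:,0],R[:,2],-R[:,1]]
def hk(lean,dx=0,dz=0):
    L=cv2.Rodrigues(np.array([lean,0,0.]))[0]
    return [(hookwire()@L.T+[dx,0,dz])@Hf.T+g]
raw=draw(S,[],226,286,26,36,15)
o=np.hstack([raw,draw(S,[(hk(0),(0,255,0)),(hk(np.radians(4)),(0,0,255))],226,286,26,36,15)])
cv2.imwrite('pics/z7.png',o)
E
```

```text
(no output)
```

View pics/z7.png

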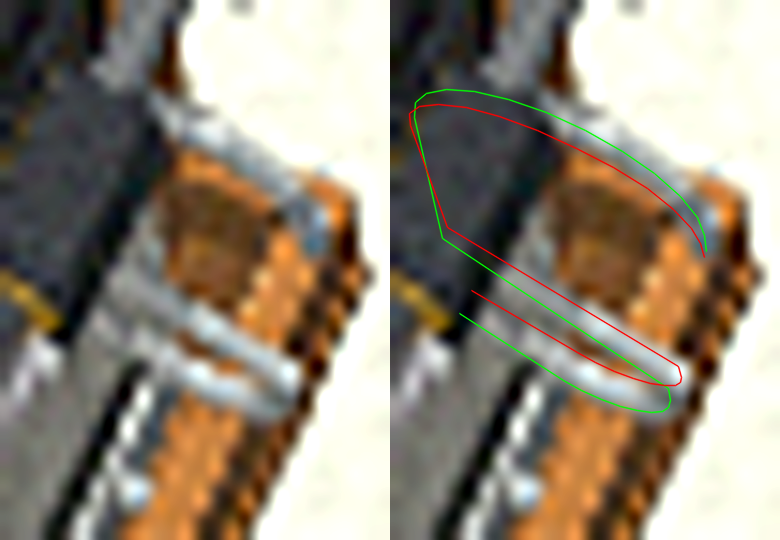

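The hook is slightly leaned in the grip: the lower bend sits about 3 mm towards +y of kinematics, with the upper bend on the model. I'll shift −2.3 mm in y and 2 mm up, then feel in along 35°.

>>> arm_command(translation=[[0,-0.025,-0.029],[0,-0.025,-0.029],[-0.025,-0.0425,-0.029],[-0.025,-0.0425,-0.029],[-0.025,-0.0425,-0.029]], rotation=[[0,0,0],[0,0,0],[0,0,0],[0,0,0],[0,0,0]], grip=[1,1,1,1,1])

```text
time_s: 11.5
position: [0.5839, -0.2445, 0.17]
tcp_rot: [[0.983, 0.0, -0.183], [0.183, 0.0, 0.983], [0.0, -1.0, 0.0]]
force: [-0.7, -0.2, -0.6]
opening: 0.155
```

```bash
python3 rel.py 4
```

```text
tcp [ 0.5839 -0.2445  0.17  ] tip rel mm [ 5.4 -2.8 -4. ] seat rel mm [ 27.4  -2.7 -16. ] F tile [-0.2   0.03 -0.75] yaw 0.184 t 11.65
```

>>> arm_command(translation=[[-0.012,-0.009,0],[-0.025,-0.0175,0],[-0.025,-0.0175,0],[-0.025,-0.0175,0]], rotation=[[0,0,0],[0,0,0],[0,0,0],[0,0,0]], grip=[1,1,1,1])

```text
time_s: 12.05
position: [0.582, -0.2449, 0.1714]
tcp_rot: [[0.983, 0.0, -0.183], [0.183, -0.0, 0.983], [0.0, -1.0, -0.0]]
force: [0.2, -0.6, -0.3]
opening: 0.159
```

```bash
python3 rel.py 5
```

```text
tcp [ 0.582  -0.2449  0.1714] tip rel mm [ 3.5 -2.8 -2.6] seat rel mm [ 25.5  -2.7 -14.6] F tile [ 0.17 -0.18 -0.64] yaw 0.184 t 12.25
```

>>> arm_command(translation=[[-0.012,-0.009,0],[-0.025,-0.0175,0],[-0.025,-0.0175,0],[-0.025,-0.0175,0]], rotation=[[0,0,0],[0,0,0],[0,0,0],[0,0,0]], grip=[1,1,1,1])

```text
time_s: 12.65
position: [0.58, -0.2453, 0.1728]
tcp_rot: [[0.983, 0.0, -0.183], [0.183, -0.0, 0.983], [0.0, -1.0, -0.0]]
force: [0.0, -0.8, -0.4]
opening: 0.16
```

```bash
python3 rel.py 6
```

```text
tcp [ 0.58   -0.2452  0.1728] tip rel mm [ 1.4 -2.8 -1.2] seat rel mm [ 23.4  -2.8 -13.2] F tile [-0.23 -0.18 -0.26] yaw 0.184 t 12.9
```

>>> arm_command(translation=[[-0.01,-0.007,0],[-0.02,-0.014,0],[-0.02,-0.014,0],[-0.02,-0.014,0]], rotation=[[0,0,0],[0,0,0],[0,0,0],[0,0,0]], grip=[1,1,1,1])

```text
time_s: 13.3
position: [0.5784, -0.2455, 0.1739]
tcp_rot: [[0.983, 0.0, -0.183], [0.183, -0.0, 0.983], [0.0, -1.0, -0.0]]
force: [0.5, 0.7, 0.2]
opening: 0.157
```

```bash
python3 rel.py 6
```

```text
tcp [ 0.5785 -0.2455  0.1739] tip rel mm [-0.1 -2.8 -0.1] seat rel mm [ 21.9  -2.7 -12.1] F tile [ 0.   0.  -0.3] yaw 0.184 t 13.55
```

>>> arm_command(translation=[[-0.012,-0.009,0],[-0.025,-0.0175,0],[-0.025,-0.0175,0],[-0.025,-0.0175,0]], rotation=[[0,0,0],[0,0,0],[0,0,0],[0,0,0]], grip=[1,1,1,1])

```text
time_s: 13.95
position: [0.5765, -0.2459, 0.1754]
tcp_rot: [[0.983, 0.0, -0.183], [0.183, -0.0, 0.983], [0.0, -1.0, -0.0]]
force: [0.0, -0.8, 0.0]
opening: 0.158
```

```bash
python3 rel.py 6
```

```text
tcp [ 0.5765 -0.2459  0.1753] tip rel mm [-2.2 -2.8  1.3] seat rel mm [ 19.8  -2.7 -10.7] F tile [ 0.27 -0.14 -0.66] yaw 0.184 t 14.2
```

>>> arm_command(translation=[[-0.012,-0.009,0],[-0.025,-0.0175,0],[-0.025,-0.0175,0],[-0.025,-0.0175,0]], rotation=[[0,0,0],[0,0,0],[0,0,0],[0,0,0]], grip=[1,1,1,1])

```text
time_s: 14.6
position: [0.5744, -0.2461, 0.1767]
tcp_rot: [[0.983, -0.0, -0.183], [0.183, 0.0, 0.983], [-0.0, -1.0, 0.0]]
force: [-0.1, 0.2, -0.3]
opening: 0.158
```

```bash
python3 rel.py 6
```

```text
tcp [ 0.5744 -0.2461  0.1766] tip rel mm [-4.3 -2.7  2.6] seat rel mm [17.7 -2.6 -9.4] F tile [-0.05  0.21 -0.36] yaw 0.184 t 14.85
```

>>> arm_command(translation=[[-0.012,-0.009,0],[-0.025,-0.0175,0],[-0.025,-0.0175,0],[-0.025,-0.0175,0]], rotation=[[0,0,0],[0,0,0],[0,0,0],[0,0,0]], grip=[1,1,1,1])

```text
time_s: 15.25
position: [0.5724, -0.2461, 0.1778]
tcp_rot: [[0.983, -0.001, -0.183], [0.183, 0.001, 0.983], [-0.0, -1.0, 0.001]]
force: [0.3, 1.6, -3.6]
opening: 0.161
```

```bash
python3 rel.py 5
```

```text
tcp [ 0.5724 -0.2462  0.1778] tip rel mm [-6.2 -2.3  3.8] seat rel mm [15.8 -2.3 -8.2] F tile [ 1.31  1.98 -4.01] yaw 0.184 t 15.45
```

>>> arm_command(translation=[[-0.012,-0.009,0],[-0.025,-0.0175,0],[-0.025,-0.0175,0],[-0.025,-0.0175,0]], rotation=[[0,0,0],[0,0,0],[0,0,0],[0,0,0]], grip=[1,1,1,1])

```text
time_s: 15.85
position: [0.5701, -0.2472, 0.1797]
tcp_rot: [[0.983, -0.001, -0.183], [0.183, -0.0, 0.983], [-0.001, -1.0, -0.0]]
force: [-1.3, 1.2, -3.4]
opening: 0.158
```

```bash
python3 rel.py 5; python3 look.py pics/z8.png
```

```text
tcp [ 0.5703 -0.2471  0.1796] tip rel mm [-8.5 -3.   5.6] seat rel mm [13.5 -2.9 -6.4] F tile [-0.48  1.06 -2.21] yaw 0.184 t 16.05
[ 0.57047278 -0.24711692  0.17960943] [-1.01158545  0.16977747 -1.66305609] [ 9.83169540e-01  1.82695429e-01 -1.87215165e-04]
[207 272]
hook_grip [([218.2, 291.4], 0.63)]
hook_tip [([339.2, 126.8], 0.34)]
hook_seat [([230.9, 307.9], 0.48), ([334.1, 291.2], 0.47)]
hook_crown [([228.3, 288.9], 0.52)]
```

View pics/z8.png

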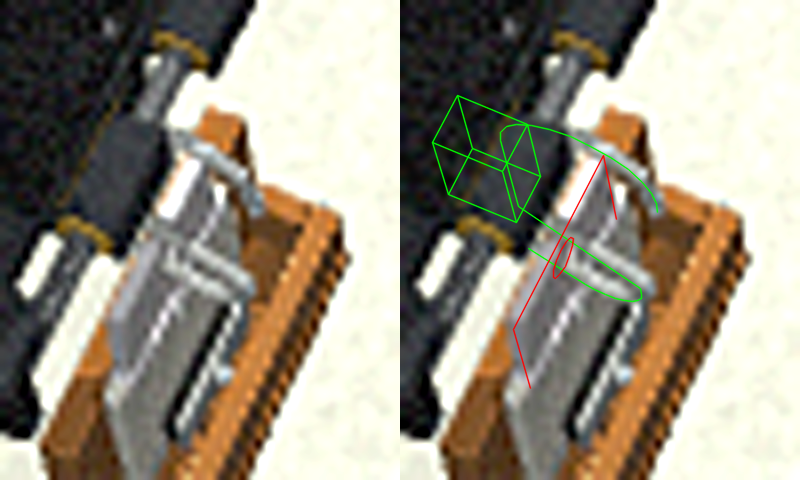

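The hook's lower strand runs into the hole in the tag's front face at crop (170,258), and the tile is still in the rack. I'll continue in, easing height and y a little.

>>> arm_command(translation=[[-0.01,0,0.01],[-0.025,-0.008,0.012],[-0.04,-0.016,0.012],[-0.04,-0.016,0.012]], rotation=[[0,0,0],[0,0,0],[0,0,0],[0,0,0]], grip=[1,1,1,1])

```text
time_s: 16.75
position: [0.5673, -0.2468, 0.1811]
tcp_rot: [[0.983, 0.001, -0.183], [0.183, -0.001, 0.983], [0.0, -1.0, -0.001]]
force: [-1.1, 0.9, -0.5]
opening: 0.157
```

```bash
python3 rel.py 5
```

```text
tcp [ 0.5674 -0.2468  0.181 ] tip rel mm [-11.3  -2.1   7. ] seat rel mm [10.7 -2.1 -4.9] F tile [-0.53  0.55 -0.77] yaw 0.184 t 16.95
```

>>> arm_command(translation=[[-0.02,-0.009,0],[-0.04,-0.018,0],[-0.04,-0.018,0],[-0.04,-0.018,0]], rotation=[[0,0,0],[0,0,0],[0,0,0],[0,0,0]], grip=[1,1,1,1])

```text
time_s: 17.35
position: [0.5642, -0.2473, 0.1824]
tcp_rot: [[0.983, 0.001, -0.183], [0.183, -0.0, 0.983], [0.0, -1.0, -0.0]]
force: [-0.1, 0.2, -0.1]
opening: 0.156
```

```bash
python3 rel.py 5
```

```text
tcp [ 0.5642 -0.2473  0.1823] tip rel mm [-14.5  -2.    8.3] seat rel mm [ 7.5 -1.9 -3.7] F tile [ 0.01 -0.2  -0.45] yaw 0.184 t 17.55
```

>>> arm_command(translation=[[-0.02,-0.005,0],[-0.04,-0.01,0],[-0.055,-0.015,0],[-0.055,-0.015,0]], rotation=[[0,0,0],[0,0,0],[0,0,0],[0,0,0]], grip=[1,1,1,1])

```text
time_s: 17.95
position: [0.5596, -0.248, 0.1835]
tcp_rot: [[0.983, -0.0, -0.183], [0.183, -0.0, 0.983], [-0.0, -1.0, 0.0]]
force: [0.6, -0.0, -0.8]
opening: 0.158
```

```bash
python3 rel.py 4
```

```text
tcp [ 0.5597 -0.248   0.1835] tip rel mm [-19.   -2.    9.5] seat rel mm [ 3.  -1.9 -2.5] F tile [ 0.13 -0.2  -0.24] yaw 0.184 t 18.1
```

>>> arm_command(translation=[[0,-0.015,0],[0,-0.03,0],[0,-0.045,0],[0,-0.06,0],[0,-0.075,0]], rotation=[[0,0,0],[0,0,0],[0,0,0],[0,0,0],[0,0,0]], grip=[1,1,1,1,1])

```text
time_s: 18.6
position: [0.5589, -0.2475, 0.1885]
tcp_rot: [[0.983, -0.002, -0.183], [0.183, 0.001, 0.983], [-0.002, -1.0, 0.002]]
force: [-0.2, -0.2, -6.0]
opening: 0.157
```

```bash
python3 rel.py 2
```

```text
tcp [ 0.559  -0.2475  0.1886] tip rel mm [-19.8  -1.2  14.6] seat rel mm [ 2.2 -1.1  2.5] F tile [ 0.1  -0.49 -5.82] yaw 0.184 t 18.65
```

>>> arm_command(translation=[[0,-0.015,0],[0,-0.03,0],[0,-0.045,0],[0,-0.06,0],[0,-0.075,0]], rotation=[[0,0,0],[0,0,0],[0,0,0],[0,0,0],[0,0,0]], grip=[1,1,1,1,1])

```text
time_s: 19.15
position: [0.5598, -0.248, 0.1955]
tcp_rot: [[0.983, -0.0, -0.183], [0.183, -0.0, 0.983], [-0.0, -1.0, -0.0]]
force: [-0.1, 0.0, -6.0]
opening: 0.159
```

```bash
python3 rel.py 2
```

```text
tcp [ 0.5598 -0.248   0.1956] tip rel mm [-18.9  -2.   21.6] seat rel mm [ 3.1 -1.9  9.6] F tile [-0.25 -0.04 -5.23] yaw 0.184 t 19.2
```

>>> arm_command(translation=[[0,-0.03,0],[0,-0.06,0],[0,-0.1,0],[0,-0.14,0],[0,-0.18,0]], rotation=[[0,0,0],[0,0,0],[0,0,0],[0,0,0],[0,0,0]], grip=[1,1,1,1,1])

```text
time_s: 19.7
position: [0.5599, -0.248, 0.2102]
tcp_rot: [[0.983, 0.0, -0.183], [0.183, -0.0, 0.983], [0.0, -1.0, -0.0]]
force: [0.0, 0.4, -5.8]
opening: 0.159
```

>>> arm_command(translation=[[0,-0.05,0],[0,-0.1,0],[0,-0.16,0],[0,-0.22,0],[0,-0.28,0]], rotation=[[0,0,0],[0,0,0],[0,0,0],[0,0,0],[0,0,0]], grip=[1,1,1,1,1])

```text
time_s: 20.2
position: [0.5601, -0.2482, 0.2331]
tcp_rot: [[0.983, 0.001, -0.183], [0.183, -0.001, 0.983], [0.001, -1.0, -0.001]]
force: [-0.5, 0.1, -2.0]
opening: 0.159
```

>>> arm_command(translation=[[0,-0.06,0],[0,-0.12,0],[0,-0.18,0],[0,-0.24,0],[0,-0.3,0]], rotation=[[0,0,0],[0,0,0],[0,0,0],[0,0,0],[0,0,0]], grip=[1,1,1,1,1])

```text
time_s: 20.7
position: [0.5598, -0.248, 0.2565]
tcp_rot: [[0.983, -0.0, -0.183], [0.183, 0.0, 0.983], [-0.0, -1.0, 0.0]]
force: [-0.7, 0.2, -1.6]
opening: 0.157
```

>>> arm_command(translation=[[0,-0.06,0],[0,-0.12,0],[0,-0.18,0],[0,-0.24,0],[0,-0.3,0]], rotation=[[0,0,0],[0,0,0],[0,0,0],[0,0,0],[0,0,0]], grip=[1,1,1,1,1])

```text
time_s: 21.2
position: [0.5598, -0.248, 0.2806]
tcp_rot: [[0.983, 0.0, -0.183], [0.183, -0.0, 0.983], [0.0, -1.0, -0.0]]
force: [-0.1, -0.1, -2.5]
opening: 0.159
```

```bash
python3 rel.py 5
```

```text
tcp [ 0.56   -0.2481  0.2808] tip rel mm [-18.8  -2.1 106.8] seat rel mm [ 3.2 -2.  94.8] F tile [-0.12  0.38 -1.22] yaw 0.184 t 21.4
```

The tile hangs free (Fz is about −1.3 N, bottom about 0.10 m). Next is the smooth transit to the robot side of the rail.

>>> arm_command(translation=[[-0.07,-0.07,0.11],[-0.2,-0.15,0.3],[-0.33,-0.22,0.5],[-0.47,-0.3,0.7],[-0.6,-0.36,0.9]], rotation=[[0,0,0],[0,0,0],[0,0,0],[0,0,0],[0,0,0]], grip=[1,1,1,1,1])

```text
time_s: 21.9
position: [0.4982, -0.1847, 0.3094]
tcp_rot: [[0.983, -0.001, -0.183], [0.183, 0.0, 0.983], [-0.001, -1.0, 0.001]]
force: [0.7, 1.6, -1.0]
opening: 0.157
```

>>> arm_command(translation=[[-0.03,0,0.18],[-0.05,0,0.36],[-0.06,0,0.54],[-0.08,0,0.72],[-0.085,0,0.9]], rotation=[[0,0.05,0],[0,0.12,0],[0,0.19,0],[0,0.26,0],[0,0.324,0]], grip=[1,1,1,1,1])

```text
time_s: 22.4
position: [0.4785, -0.1152, 0.3092]
tcp_rot: [[0.987, -0.001, 0.158], [-0.158, 0.0, 0.987], [-0.001, -1.0, 0.0]]
force: [0.5, 1.0, -1.7]
opening: 0.16
```

>>> arm_command(translation=[[-0.03,0,0.18],[-0.06,0,0.36],[-0.08,0,0.54],[-0.11,0,0.72],[-0.135,0,0.87]], rotation=[[0,0,0],[0,0,0],[0,0,0],[0,0,0],[0,0,0]], grip=[1,1,1,1,1])

```text
time_s: 22.9
position: [0.4798, -0.0446, 0.309]
tcp_rot: [[0.988, 0.0, 0.154], [-0.154, 0.0, 0.988], [0.0, -1.0, 0.0]]
force: [-0.1, -0.1, -2.2]
opening: 0.157
```

```bash
python3 rel.py 1
```

```text
tcp [ 0.4798 -0.0446  0.309 ] tip rel mm [-61.6 210.5 135. ] seat rel mm [-40.8 203.2 123. ] F tile [-0.13 -0.06 -2.25] yaw -0.155 t 22.9
```

>>> arm_command(translation=[[-0.03,0,0.18],[-0.06,0,0.36],[-0.08,0,0.54],[-0.11,0,0.72],[-0.135,0,0.87]], rotation=[[0,0,0],[0,0,0],[0,0,0],[0,0,0],[0,0,0]], grip=[1,1,1,1,1])

```text
time_s: 23.4
position: [0.4798, 0.0258, 0.309]
tcp_rot: [[0.988, 0.0, 0.154], [-0.154, 0.0, 0.988], [0.0, -1.0, 0.0]]
force: [0.6, -0.2, -2.0]
opening: 0.158
```

>>> arm_command(translation=[[-0.03,0,0.18],[-0.06,0,0.36],[-0.08,0,0.54],[-0.11,0,0.72],[-0.135,0,0.87]], rotation=[[0,0,0],[0,0,0],[0,0,0],[0,0,0],[0,0,0]], grip=[1,1,1,1,1])

```text
time_s: 23.9
position: [0.4798, 0.0961, 0.309]
tcp_rot: [[0.988, -0.0, 0.154], [-0.154, 0.0, 0.988], [-0.0, -1.0, 0.0]]
force: [-0.1, 0.6, -1.3]
opening: 0.159
```

>>> arm_command(translation=[[-0.03,0,0.18],[-0.06,0,0.36],[-0.08,0,0.54],[-0.11,0,0.72],[-0.135,0,0.87]], rotation=[[0,0,0],[0,0,0],[0,0,0],[0,0,0],[0,0,0]], grip=[1,1,1,1,1])

```text
time_s: 24.4
position: [0.48, 0.1665, 0.309]
tcp_rot: [[0.988, 0.0, 0.155], [-0.155, 0.0, 0.988], [0.0, -1.0, 0.0]]
force: [0.5, 0.0, -2.2]
opening: 0.161
```

>>> arm_command(translation=[[-0.03,0,0.18],[-0.06,0,0.36],[-0.09,0,0.54],[-0.11,0,0.7],[-0.135,0,0.8]], rotation=[[0,0,0],[0,0,0],[0,0,0],[0,0,0],[0,0,0]], grip=[1,1,1,1,1])

```text
time_s: 24.9
position: [0.4793, 0.2316, 0.3089]
tcp_rot: [[0.988, 0.0, 0.154], [-0.154, 0.0, 0.988], [0.0, -1.0, 0.0]]
force: [-1.1, 0.1, -1.8]
opening: 0.16
```

>>> arm_command(translation=[[0.05,0.1,0.07],[0.15,0.25,0.1],[0.25,0.4,0.12],[0.3,0.52,0.12],[0.3,0.54,0.12]], rotation=[[0,0,0],[0,0,0],[0,0,0],[0,0,0],[0,0,0]], grip=[1,1,1,1,1])

```text
time_s: 25.4
position: [0.5045, 0.235, 0.2635]
tcp_rot: [[0.988, -0.004, 0.156], [-0.156, -0.001, 0.988], [-0.003, -1.0, -0.002]]
force: [0.4, -0.6, -1.7]
opening: 0.159
```

```bash
cat > rail.py <<'E'
from geo import *
import sys
s=bot.read_state();p=np.array(s['position']);R=np.array(s['tcp_rot']);print(p,s['force'],s['time_s'])
S=cam('scene');T=cam('top')
g=p+R@[0,.003,0]
H=[l@np.c_[R[:,0],R[:,2],-R[:,1]].T+g for l in [hookwire()]+box(-10,10,-7,7,-17,17)]
m=np.array([.588,.224,.26]);y=rz(-.155)[:,1]
bar=[np.array([m-y*.11,m+y*.11])]
G=[(H,(0,255,0)),(bar,(0,0,255))]
o=np.hstack([draw(S,G,280,80,100,140,4),draw(T,[(bar,(0,0,255))],70,170,100,140,4)[:, :]])
cv2.imwrite(sys.argv[1],o)
for n in ('hook_seat','hook_crown','rail_mid','tile_rivet'):
  for c in ('scene','top'):
    print(n,c,[(np.round(np.array(d['point'])*[560,420],1).tolist(),round(d['conf'],2)) for d in models.spot_point(c,n)[:2]])
print('exp seat',proj(S,g+R@[.028,.067,0]),'rail',proj(S,m),proj(T,m))
E
python3 rail.py pics/r1.png
```

```text
[0.50446856 0.23500527 0.2634605 ] [ 0.38731381 -0.62384342 -1.65142077] 25.4
hook_seat scene [([319.9, 135.9], 0.47)]
hook_seat top [([160.4, 235.1], 0.63)]
hook_crown scene [([326.2, 102.7], 0.69)]
hook_crown top [([140.2, 231.8], 0.48)]
rail_mid scene [([339.0, 124.8], 0.76)]
rail_mid top [([148.6, 207.2], 0.73)]
tile_rivet scene [([320.5, 145.1], 0.72)]
tile_rivet top [([164.9, 237.6], 0.45)]
exp seat [319.4242427  135.37340071] rail [340.42222392 127.71081977] [151.29951059 203.19591322]
```

View pics/r1.png

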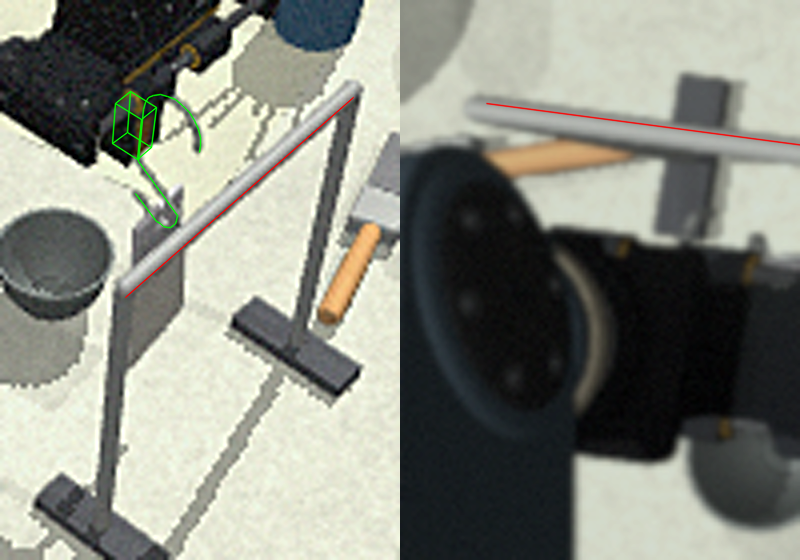

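The left half shows the tile on the hook behind the bar, and the real bar about 2 px above my line. That puts the rail middle near (0.583, 0.226). I'll raise 3 mm and pass the bar in under the bend's free end.

>>> arm_command(translation=[[0,-0.04,0],[0.1,-0.04,0.02],[0.25,-0.04,0.04],[0.35,-0.04,0.04],[0.35,-0.04,0.04]], rotation=[[0,0,0],[0,0,0],[0,0,0],[0,0,0],[0,0,0]], grip=[1,1,1,1,1])

```text
time_s: 26.4
position: [0.5347, 0.2345, 0.2689]
tcp_rot: [[0.988, 0.002, 0.156], [-0.156, 0.0, 0.988], [0.002, -1.0, 0.0]]
force: [-0.2, -0.7, -2.1]
opening: 0.158
```

>>> arm_command(translation=[[0.08,0,0],[0.16,0,0],[0.24,0,0],[0.29,0,0],[0.29,0,0]], rotation=[[0,0,0],[0,0,0],[0,0,0],[0,0,0],[0,0,0]], grip=[1,1,1,1,1])

```text
time_s: 26.9
position: [0.5564, 0.231, 0.2689]
tcp_rot: [[0.988, 0.001, 0.155], [-0.155, 0.0, 0.988], [0.001, -1.0, 0.0]]
force: [-0.2, 0.2, -2.5]
opening: 0.157
```

```bash
python3 rail.py pics/r2.png | head -1; python3 -c "
import cv2;i=cv2.imread('pics/r2.png')[:420,:400];cv2.imwrite('pics/r2b.png',cv2.resize(i,None,fx=1.4,fy=1.4))"
```

```text
[0.55637831 0.23100437 0.26894964] [-0.20839484  0.20956924 -2.49379047] 26.9
```

View pics/r2b.png

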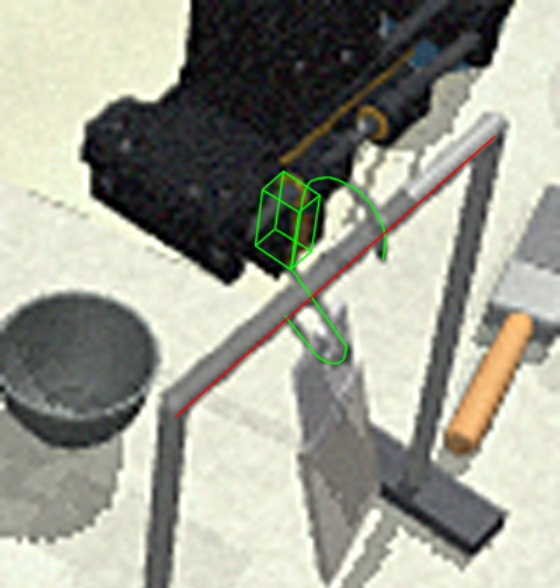

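The picture shows the bar crossing inside the hook's outline, with the tile hanging below. That was my twelfth and last picture, so I'll lower by feel: contact should come at TCP z of about 0.2315.

>>> arm_command(translation=[[-0.01,0.05,0],[-0.01,0.1,0],[-0.01,0.15,0],[-0.01,0.2,0],[-0.01,0.2,0]], rotation=[[0,0,0],[0,0,0],[0,0,0],[0,0,0],[0,0,0]], grip=[1,1,1,1,1])

```text
time_s: 27.9
position: [0.5543, 0.2312, 0.252]
tcp_rot: [[0.988, -0.002, 0.155], [-0.155, -0.0, 0.988], [-0.002, -1.0, -0.001]]
force: [-0.1, 0.1, -1.6]
opening: 0.158
```

>>> arm_command(translation=[[0,0.05,0],[0,0.1,0],[0,0.15,0],[0,0.2,0],[0,0.2,0]], rotation=[[0,0,0],[0,0,0],[0,0,0],[0,0,0],[0,0,0]], grip=[1,1,1,1,1])

```text
time_s: 28.4
position: [0.5543, 0.2312, 0.2362]
tcp_rot: [[0.988, -0.002, 0.155], [-0.155, -0.0, 0.988], [-0.001, -1.0, -0.001]]
force: [-0.1, -0.4, -1.1]
opening: 0.16
```

```bash
python3 rel.py 4
```

```text
tcp [0.5547 0.2313 0.2367] tip rel mm [ 61.5 468.5  62.7] seat rel mm [ 82.3 461.3  50.7] F tile [-0.08  0.08 -1.73] yaw -0.156 t 28.55
```

>>> arm_command(translation=[[0,0.02,0],[0,0.04,0],[0,0.055,0],[0,0.055,0]], rotation=[[0,0,0],[0,0,0],[0,0,0],[0,0,0]], grip=[1,1,1,1])

```text
time_s: 28.95
position: [0.5548, 0.2313, 0.2327]
tcp_rot: [[0.988, 0.0, 0.155], [-0.155, -0.0, 0.988], [0.0, -1.0, -0.0]]
force: [-0.3, 0.2, 0.0]
opening: 0.157
```

```bash
python3 rel.py 4
```

```text
tcp [0.5548 0.2313 0.2327] tip rel mm [ 61.6 468.5  58.7] seat rel mm [ 82.4 461.3  46.7] F tile [ 0.15  0.23 -0.83] yaw -0.156 t 29.1
```

>>> arm_command(translation=[[0,0.012,0],[0,0.02,0],[0,0.02,0],[0,0.02,0]], rotation=[[0,0,0],[0,0,0],[0,0,0],[0,0,0]], grip=[1,1,1,1])

```text
time_s: 29.5
position: [0.5552, 0.2313, 0.2319]
tcp_rot: [[0.988, 0.002, 0.155], [-0.155, 0.0, 0.988], [0.002, -1.0, 0.0]]
force: [-2.4, -0.6, 4.9]
opening: 0.158
```

```bash
python3 rel.py 4
```

```text
tcp [0.5553 0.2313 0.2319] tip rel mm [ 62.2 468.5  57.9] seat rel mm [ 83.  461.2  45.9] F tile [-1.57  0.11  5.19] yaw -0.155 t 29.65
```

Contact came at z=0.2319 with +5 N, just where the crown should bear on the bar. I'll ease slightly, open gently and retreat upward.

>>> arm_command(translation=[[0,-0.008,0],[0,-0.008,0],[0,-0.008,0],[0,-0.008,0],[0,-0.008,0]], rotation=[[0,0,0],[0,0,0],[0,0,0],[0,0,0],[0,0,0]], grip=[1,1,0.6,0.5,0.4])

```text
time_s: 30.15
position: [0.5544, 0.2313, 0.2309]
tcp_rot: [[0.988, -0.001, 0.155], [-0.155, -0.0, 0.988], [-0.001, -1.0, -0.0]]
force: [0.3, 0.4, 0.3]
opening: 0.264
```

>>> arm_command(translation=[[0,0,0],[0,0,0],[0,0,0],[0,0,0],[0,0,0]], rotation=[[0,0,0],[0,0,0],[0,0,0],[0,0,0],[0,0,0]], grip=[0,0,0,0,0])

```text
time_s: 30.65
position: [0.5548, 0.2313, 0.2316]
tcp_rot: [[0.988, -0.0, 0.155], [-0.155, 0.0, 0.988], [-0.0, -1.0, 0.0]]
force: [-0.1, -0.4, 0.3]
opening: 0.496
```

>>> arm_command(translation=[[0,0,0],[0,0,0],[0,0,0],[0,0,0],[0,0,0]], rotation=[[0,0,0],[0,0,0],[0,0,0],[0,0,0],[0,0,0]], grip=[-0.3,-0.3,-0.3,-0.3,-0.3])

```text
time_s: 31.15
position: [0.5548, 0.2313, 0.2316]
tcp_rot: [[0.988, -0.0, 0.155], [-0.155, 0.0, 0.988], [-0.0, -1.0, 0.0]]
force: [0.5, 0.3, -0.0]
opening: 0.645
```

```bash
python3 - <<'E'
from geo import *
s=bot.read_state();print(s['position'],s['force'],s['opening'])
for i in range(2):
  S=cam('scene')
  for n in ('hook_grip','hook_seat','hook_crown','tile_rivet','tile'):
    print(n,[(np.round(np.array(d['point'])*[560,420],1).tolist(),round(d['conf'],2)) for d in models.spot_point('scene',n)[:2]])
g=np.array([.5553,.2313,.2289]);A=rz(-.155)
print('exp',[proj(S,g+A@np.array(v)).round(1) for v in ((0,0,0),(.028,0,-.067),(.028,0,.0375),(.028,0,-.098),(.028,0,-.17))])
E
```

```text
[0.5547669  0.23130337 0.23161815] [ 0.4876462   0.3100166  -0.02761561] 0.6446293202739017
hook_grip [([328.5, 129.3], 0.67)]
hook_seat [([339.6, 155.6], 0.56)]
hook_crown [([341.2, 122.9], 0.55), ([303.3, 359.4], 0.45)]
tile_rivet [([338.6, 162.6], 0.67), ([340.3, 134.9], 0.35)]
tile [([333.1, 177.9], 0.66)]
hook_grip [([330.2, 129.9], 0.6)]
hook_seat [([338.1, 156.6], 0.51)]
hook_crown [([340.4, 120.1], 0.44)]
tile_rivet [([331.8, 160.6], 0.81)]
tile [([330.3, 176.6], 0.61)]
exp [array([328.8, 129.3]), array([334.8, 152.8]), array([339.5, 124.2]), array([333.6, 160.5]), array([330.8, 177.2])]
```

>>> arm_command(translation=[[0,-0.1,0],[0,-0.25,0],[0,-0.5,0],[0,-0.75,0],[0,-1,0]], rotation=[[0,0,0],[0,0,0],[0,0,0],[0,0,0],[0,0,0]], grip=[-0.4,-0.4,-0.4,-0.4,-0.4])

```text
time_s: 32.25
position: [0.555, 0.2314, 0.3137]
tcp_rot: [[0.988, 0.001, 0.155], [-0.155, 0.0, 0.988], [0.001, -1.0, 0.001]]
force: [0.2, 1.1, -0.1]
opening: 0.7
```

>>> arm_command(translation=[[0,-0.4,0],[-0.3,-0.6,0],[-0.7,-0.6,0],[-1,-0.6,0],[-1,-0.6,0]], rotation=[[0,0,0],[0,0,0],[0,0,0],[0,0,0],[0,0,0]], grip=[-0.4,-0.4,-0.4,-0.4,-0.4])

```text
time_s: 32.75
position: [0.4728, 0.2442, 0.3613]
tcp_rot: [[0.988, 0.0, 0.153], [-0.153, 0.001, 0.988], [-0.0, -1.0, 0.001]]
force: [0.5, 0.3, 0.2]
opening: 0.701
```

>>> arm_command(translation=[[-0.5,0,0],[-1,0,0],[-1,0,0],[-1,0,0],[-1,0,0]], rotation=[[0,0,0],[0,0,0],[0,0,0],[0,0,0],[0,0,0]], grip=[-0.4,-0.4,-0.4,-0.4,-0.4])

```text
time_s: 33.25
position: [0.3985, 0.2562, 0.3604]
tcp_rot: [[0.988, 0.003, 0.155], [-0.155, 0.001, 0.988], [0.003, -1.0, 0.001]]
force: [0.8, 0.5, -0.0]
opening: 0.697
```

```bash
cat > chk.py <<'E'
from geo import *
S=[cam('scene') for _ in range(20)]
a=S[0][0]['image'][80:220,280:380].astype(float)
print('still diffs',[round(np.abs(s[0]['image'][80:220,280:380]-a).max(),0) for s in S[1::3]],[round(np.abs(s[0]['image'][80:220,280:380]-a).mean(),2) for s in S[1::3]])
T=cam('top')
for n in ('hook_grip','hook_seat','hook_crown','tile_rivet','tile','rail_mid'):
    d=[models.spot_point(c,n)[:1] for c in ('scene','top')]
    px=[np.array(x[0]['point'])*[560,420] if x else None for x in d]
    print(n,[None if p is None else p.round(1).tolist() for p in px], tri(S[-1],px[0],T,px[1]) if all(p is not None for p in px) else '')
print(bot.read_state()['time_s'],bot.read_state()['force'])
E
python3 chk.py
```

```text
still diffs [np.float64(67.0), np.float64(71.0), np.float64(69.0), np.float64(67.0), np.float64(68.0), np.float64(71.0), np.float64(67.0)] [np.float64(2.8), np.float64(2.81), np.float64(2.83), np.float64(2.81), np.float64(2.81), np.float64(2.83), np.float64(2.81)]
hook_grip [[330.1, 125.0], [154.5, 222.9]] (array([0.5562685 , 0.22462819, 0.24891066]), np.float64(0.00751503758879419))
hook_seat [[338.9, 153.1], [165.6, 204.7]] (array([0.59409186, 0.22770656, 0.1675116 ]), np.float64(0.0003154941795342398))
hook_crown [[337.7, 121.9], [147.1, 203.2]] (array([0.5833044 , 0.22114299, 0.28096451]), np.float64(0.007072375790674862))
tile_rivet [[337.2, 161.2], [171.5, 209.5]] (array([0.58974275, 0.22920236, 0.12937978]), np.float64(0.0055153654523637415))
tile [[330.8, 177.9], [181.1, 216.0]] (array([0.58031909, 0.23009159, 0.04952536]), np.float64(0.003187310027937821))
rail_mid [[339.0, 121.8], [150.2, 204.9]] (array([0.58335906, 0.21893289, 0.28122263]), np.float64(0.0015715137368828972))
34.9 [0.28597469 0.5645242  0.16429179]
```

>>> arm_command(translation=[[0,0,0],[0,0,0],[0,0,0],[0,0,0],[0,0,0]], rotation=[[0,0,0],[0,0,0],[0,0,0],[0,0,0],[0,0,0]], grip=[-0.4,-0.4,-0.4,-0.4,-0.4])

```text
time_s: 35.4
position: [0.3967, 0.2561, 0.3596]
tcp_rot: [[0.988, 0.0, 0.155], [-0.155, -0.0, 0.988], [0.0, -1.0, -0.0]]
force: [-0.5, 0.1, 0.2]
opening: 0.706
```

```bash
python3 - <<'E'
from geo import *
I=[eyes.capture('scene')['image'][130:200,315:360].astype(np.float32) for _ in range(24)]
B=[eyes.capture('scene')['image'][300:370,440:485].astype(np.float32) for _ in range(4)]
print('tile region diff',[round(float(np.abs(i-I[0]).mean()),2) for i in I[1::2]],'bg',[round(float(np.abs(b-B[0]).mean()),2) for b in B[1:]])
print('mean-of-4 diffs',[round(float(np.abs(np.mean(I[k:k+4],0)-np.mean(I[:4],0)).max()),1) for k in (4,8,12,16,20)])
c=cam('top')
for n in ('bowl_near','bowl_far','jar'): print(n,[np.round(np.array(d['point'])*[560,420],1) for d in models.spot_point('top',n)[:1]])
bot.hand_in(); print(bot.read_state()['time_s'])
E
```

```text
tile region diff [2.7, 2.7, 2.69, 2.67, 2.65, 2.72, 2.68, 2.66, 2.66, 2.68, 2.66, 2.69] bg [2.66, 2.63, 2.72]
mean-of-4 diffs [11.2, 7.8, 8.8, 9.2, 10.8]
bowl_near [array([166.2, 279. ])]
bowl_far [array([293.1, 145.8])]
jar [array([415.6, 280.9])]
the job is handed in; nothing more can be done
the job is handed in; nothing more can be done
```

I took the hook by its grip, passed its point through the tag's hole and drew the tile out of the rack. Hook and tile now hang near the middle of the rail with the gripper well clear, and the job is handed in. There was no verdict.

- **Forces on the tile:** contact while passing the point through stayed under about 5 N in my readings, and lifting took about 6 N.
- **Seating on the rail:** the hook touched the bar at the expected height (TCP z = 0.2319 m, about +5 N) and I released it there.
- **Still and in place:** image differences around the tile matched the camera noise (2.7 against 2.7). The triangulated seat and rivet are about 38 mm apart, within the 30–46 mm asked for. Bowls and jar read within about 4 px of their first positions.
- **Disagreements:** after release, the network's crown, rail and grip points triangulated about 20 mm too high, with ray gaps of up to 7.5 mm for grip and crown. I trusted the contact height instead. The hook also leaned about 2° in the grip, so I shifted its path sideways to match.
- **Not checked by eye:** I had used all 12 views before hanging, so the final pose rests on force readings and network points only.

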